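# Clip a cover panel into the bench rack

### The arm

A 7-joint arm with a two-finger parallel gripper is mounted at the origin on a cart in front of the work surface, level with it; the furniture and walls round the work are solid. World frame = base frame: x ahead of the robot, y to its left, z up, the work surface at z = 0. Lengths are in m, angles in rad, forces in N, time in s.
With the tool pointing down it reaches from about 0.425 to 0.875 m from the base axis. Payload 4.7 kg.
Tool frame: the origin (TCP) lies midway between the tips of the shut fingers; the grasp point (between the pads) lies ctrl.grasp_offset behind it (ctrl.grasp_offset is the distance from the TCP to the grasp point, in m); z points along the fingers, y is the line along which they close (so a half turn about z gives the same grasp; the last joint's range is limited). The gripper opens to 87 mm and grips with 3 to 60 N. Pads are 19 mm wide; open, the fingers measure 117 mm over their backs; the gripper's body (75 mm by 190 mm) begins 51 mm behind the grasp point.
Start: joints at [1.127, 0.321, -0.07, 1.45, 0.023, 1.371, -0.057], TCP at [0.287, -0.583, 0.223] pointing down, gripper open.
Joint ranges: [-2.86, 2.86], [-0.3, 2.09], [-1.38, 1.24], [0.06, 2.45], [-1.56, 4.7], [0.09, 2.05], [-2.69, 2.69]. Speed limits (rad/s): [2.57, 2.57, 3.14, 3.14, 3.14, 3.14, 3.14].

### API

Orientations are given as a rotation vector (axis times angle).
In Python, from bench import ctrl gives the robot as it stands. The module is installed in compiled form; this text tells all that it offers.
- The arm moves only by the tool jog_arm, never from a script. Its argument "moves" is one flat list of numbers, 7 for each row, row after row: the shift along the tool's x, y, z in units of 30 cm (1.0 is 30 cm), then the turn, a rotation vector about the tool's x, y, z in units of 60 degrees (1.0 is 60 degrees), then the gripper's target within -1 to 1 (fully open at 1, half-way at 0, shut at -1). In form: [x, y, z, wx, wy, wz, fingers, x, y, z, wx, wy, wz, fingers, ...]. A call has exactly 8 rows; each row is the pose to reach, as a shift and turn from the pose commanded when the call began, along the tool's axes at that moment; what a row does not reach only later rows make up. A row lasts 1/8 s, in which the tool goes at most 62.5 mm and 10.7 degrees, less where a joint would pass 70% of its speed; a pose out of reach is approached as far as the arm can. A call with a number of a shift or a turn outside -1 to 1 is refused whole. A call with a gripper value outside its range is refused whole. The fingers move at their own pace and stop on an object; "newtons" is the grip in N (left out, the last holds). Time passes only in rows, so rows that repeat a pose let the fingers close, or fill a call up. It gives the time, the measured TCP pose, the force, the opening and the grip force at its end, in the units of the state.
- ctrl.get_state(): the state, without advancing time (a new reading comes with each control period).
- ctrl.get_image(name): name is "scene" or "side" or "wrist"; returns a dict with "pixels" (384x512x3 uint8, red, green, blue), "fx", "fy", "cx", "cy" (pixels), "xyz" and "rotation" of the camera in the world; the wrist camera has in their place "tool_from_camera" (4x4, takes a point from camera to tool coordinates, whose origin is the TCP and whose axes are the flange's). Camera axes: x right, y up, looking along -z (the intrinsics and any distortion apply to the point x, -y, -z); pixel columns grow to the right and rows downward; lengths in m; the calibration is good to about 2 mm. A picture is of the moment at which its call begins: read the wrist's pose just before it. There is no depth.
- ctrl.close_job(): hands the job in; it is judged then, once.
The state is a dict: "time": time; "joint_positions": joint angles; "qd": joint speeds; "joint_torque": joint torques, N m; "position": TCP position; "tool_rot": TCP orientation; "ft_force": force on the tool from outside, world axes, zero at the start; "torque": the same for the moment, N m; "grip_width": opening from 0.0 (shut) to 1.0 (fully open); "grip_force": force on a finger pad.
Only numpy, scipy, OpenCV 4.12 (cv2) and the standard library are available. Lean on these libraries where they do the work, as an engineer would, in place of code of your own. Each camera call takes 0.05 s, during which the arm holds its last target. There are 200 camera calls.

### The job

Two loose cover panels stand in the open grey stand. Take the wider one by its black pull and push it straight down into the empty spring clip slot of the rack, until its lower edge sits fully home on the slot floor behind the clips, then let go. Leave the narrower panel standing where it is.

Things in the scene. Friction and masses are not known exactly. Their poses are not given: they have to be found in the camera images.
- wide_panel_center (a point): Centre (54 mm above lower edge) of the wider loose panel, upright in a stand groove. Aluminium plate 110 mm wide (y), 8 thick (x), 80 high, plus a black pull on mid top edge: 44 wide (y), 14 thick (x), 28 high (26 to 54 mm above this point). z up. Side edges notched 6 mm deep, 14 to 38 mm above the lower edge. Alike either way round. 0.12 to 0.2 kg.
- narrow_panel_center (a point): Centre of the narrower loose panel, the same but 76 mm wide; stays put. The fixed grey stand (116x100 mm) holds both panels, 80 mm apart, in parallel grooves 12 mm wide; groove floor 8 mm, groove walls 28 mm above the bench, so lift a panel 25 mm or more to free it.
- free_slot (a point): Middle of the empty slot's floor, 16 mm above the bench; the middle of a seated panel's lower edge comes here. y runs along the slot (panel width), x across it (panel thickness), z up. Grey end channels, 42 mm high, guide the panel's side edges with 2 mm play each way; flared lips above them, to 55 mm over the slot floor, catch 5 mm of error.
- rack: Fixed aluminium plate 150x160x8 mm, origin under its middle, with two like rails 90 mm apart; one holds a panel, one is empty. Steel spring strips at a slot's ends stand 5 mm into the panel's way: put down loosely it stops on them, about 30 mm above the slot floor; a push of about 10 N (up to 15) spreads them and they snap into the notches as it reaches the floor.

How it is judged:
By the outcome, as a careful person would: the job done as asked, in the order asked, and still so for the second after the job is handed in, with the robot touching nothing.
It also fails if it takes over 35 s, if anything falls off the work surface, if the arm or the gripper's body presses on something with over 40 N, if the wrist force passes 120 N, or if a joint passes its speed limit or range.

## Working session

There is one attempt and no reset: what is moved stays moved. The work goes in short steps, Python scripts to look and compute and a tool call to move; the robot and the scene stay as the last step left them, time stands still between calls to the robot, and variables do not carry over. Pictures are saved under pics/ and viewed, at most 10 in all, crops included, and the job is handed in when it is done.

Besides the shell and the picture viewer there is one more tool, called after "Call:" in YAML: its name, and indented under it one key for each argument. jog_arm: Moves the arm, as the interface text tells. Its arguments: {"type":"object","properties":{"moves":{"type":"array"},"newtons":{"type":"number"}},"required":["moves"]}

```bash
mkdir -p pics; cat > h.py <<'E'
import numpy as np, cv2
from bench import ctrl
from scipy.spatial.transform import Rotation as R
def cam(n):
    s=ctrl.get_state(); im=ctrl.get_image(n)
    if 'tool_from_camera' in im:
        T=np.eye(4);T[:3,:3]=R.from_rotvec(s['tool_rot']).as_matrix();T[:3,3]=s['position']
        M=T@np.array(im['tool_from_camera']); im['o']=M[:3,3]; im['A']=M[:3,:3]
    else:
        r=np.array(im['rotation']); im['o']=np.array(im['xyz']); im['A']=r if r.shape==(3,3) else R.from_rotvec(r).as_matrix()
    return im
def save(im,f): cv2.imwrite(f,cv2.cvtColor(np.array(im['pixels']),cv2.COLOR_RGB2BGR))
def ray(im,u,v):
    d=np.array([(u-im['cx'])/im['fx'],-(v-im['cy'])/im['fy'],-1.]); return im['A']@d
def onz(im,u,v,z):
    d=ray(im,u,v); return im['o']+d*(z-im['o'][2])/d[2]
def proj(im,p):
    c=im['A'].T@(np.array(p)-im['o']); return np.array([im['cx']+im['fx']*c[0]/-c[2], im['cy']-im['fy']*c[1]/-c[2]])
E
python3 - <<'E'
from h import *
s=ctrl.get_state();print({k:np.round(v,4).tolist() for k,v in s.items()},ctrl.grasp_offset)
ims=[]
for n in('scene','side','wrist'):
    im=cam(n);ims.append(im['pixels']);save(im,f'pics/{n}0.png');print(n,[k for k in im],im['fx'],im['cx'],im['cy'],im['o'].round(3),im['A'].round(3).tolist())
E
```

```text
{'time': 0.0, 'joint_positions': [1.1271, 0.3218, -0.0701, 1.4517, 0.0226, 1.3708, -0.0569], 'qd': [-0.0023, -0.0001, 0.0012, 0.001, 0.0015, -0.0005, 0.0007], 'joint_torque': [-0.0001, -49.1295, -0.4041, -31.2525, -0.064, 0.0437, 0.0002], 'position': [0.287, -0.5826, 0.2214], 'tool_rot': [-3.0578, -0.7124, 0.0008], 'ft_force': [0.1743, 0.1647, 0.3124], 'torque': [0.0296, 0.013, -0.0142], 'grip_force': 0.0, 'grip_width': 0.9958} 0.0187
scene ['pixels', 'fx', 'fy', 'cx', 'cy', 'xyz', 'rotation', 'o', 'A'] 352.55172619197157 251.80105285818095 199.25286935914977 [-0.04   0.495  0.571] [[-0.659, 0.43, -0.617], [-0.752, -0.375, 0.542], [0.002, 0.821, 0.571]]
side ['pixels', 'fx', 'fy', 'cx', 'cy', 'xyz', 'rotation', 'o', 'A'] 384.48042999799065 258.905575786047 180.8608504626181 [ 0.412 -0.43   0.882] [[0.968, 0.223, -0.115], [-0.251, 0.85, -0.463], [-0.005, 0.477, 0.879]]
wrist ['pixels', 'fx', 'fy', 'cx', 'cy', 'tool_from_camera', 'o', 'A'] 276.2101124194814 255.16021269101586 194.08311149501134 [ 0.351 -0.55   0.384] [[0.442, 0.865, 0.236], [-0.897, 0.427, 0.115], [-0.002, -0.263, 0.965]]
```

View pics/scene0.png

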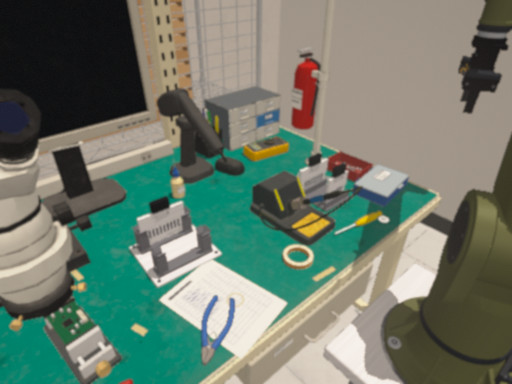

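View pics/side0.png

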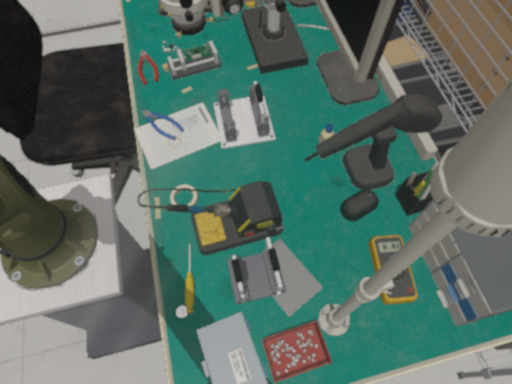

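The scene view shows the rack at about (175,245) with the panel in its far rail, and the stand at about (322,180). The side view shows the rack at (243,118) and the stand at (259,272), with panel tops near (238,262) and (269,245). I'll enlarge those areas.

```bash
python3 - <<'E'
import cv2,numpy as np
a=cv2.imread('pics/side0.png');b=cv2.imread('pics/scene0.png')
c=lambda i,x,y,w,h:cv2.resize(i[y:y+h,x:x+w],(400,300),interpolation=cv2.INTER_CUBIC)
cv2.imwrite('pics/crop0.png',np.vstack([np.hstack([c(a,205,75,80,60+0),c(a,220,235,80,60)]),np.hstack([c(b,120,190,120,90),c(b,285,140,80,60)])]))
E
```

```text
(no output)
```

View pics/crop0.png

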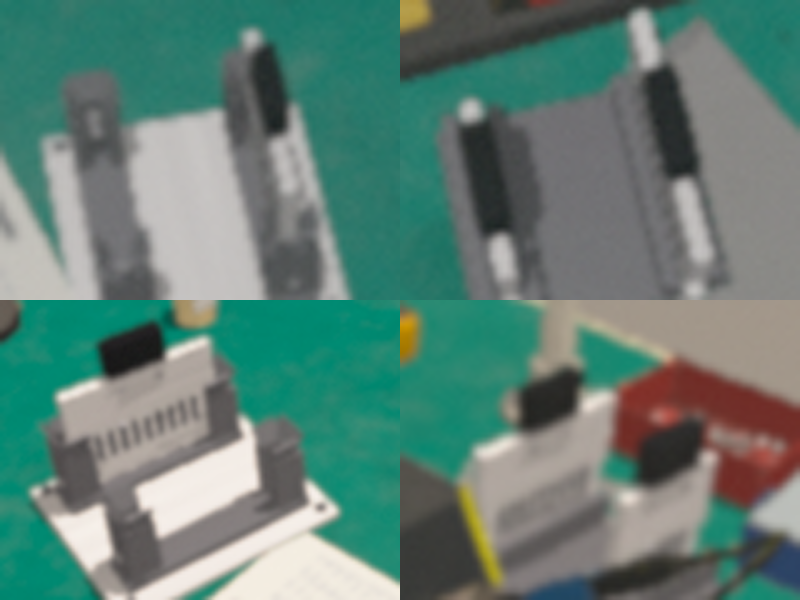

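```bash
python3 - <<'E'
from h import *
a=cam('side');b=cam('scene')
def s(x,y):return x/5+a0[0],y/5+a0[1]
a0=(220,235)
P=lambda im,x,y,z:onz(im,x,y,z)[:2].round(3)
print('wide plate ends z88',P(a,*s(637,15),.088),P(a,*s(695,295),.088))
e=[P(a,*s(655,68),.116),P(a,*s(683,175),.116)];print('wide pull',e,np.hypot(*(e[0]-e[1])))
print('narrow',P(a,*s(470,105),.088),P(a,*s(478,115),.116),P(a,*s(500,232),.116))
a0=(205,75)
print('tower near',P(a,*s(92,75),.071), 'rack corners',[P(a,*p,.008) for p in((214,101),(263,96),(274,143),(220,147))])
print('seated pull',P(a,*s(262,45),.124),P(a,*s(278,132),.124))
# scene pull wide: crop (400..800,300..600) scale5 from 285,140
for x,y in((520,385),(580,372)): print('scene wide pull top',P(b,285+(x-400)/5,140+(y-300)/5,.116))
E
```

```text
wide plate ends z88 [ 0.667 -0.197] [ 0.647 -0.315]
wide pull [array([ 0.657, -0.229]), array([ 0.651, -0.274])] 0.04539823785126468
narrow [ 0.584 -0.217] [ 0.58 -0.23] [ 0.573 -0.277]
tower near [0.495 0.297] rack corners [array([0.467, 0.32 ]), array([0.61 , 0.302]), array([0.596, 0.134]), array([0.451, 0.158])]
seated pull [0.58  0.247] [0.573 0.189]
scene wide pull top [ 0.501 -0.187]
scene wide pull top [ 0.489 -0.224]
```

```bash
python3 - <<'E'
from h import *
a=cam('side');b=cam('scene')
print(a['fx'],a['fy'],b['fx'],b['fy'],a['xyz'],a['rotation'],b['rotation'], {k:v for k,v in a.items() if k not in('pixels','A')}.keys())
for n,p,q in (('tape',(183,195),(298,257)),('bluebox corner',(225,315),(383,190)),('pliers tip',(143,112),(206,358)),('rack hole L',(214,101),(135,258))):
  print(n,onz(a,*p,0).round(3),onz(b,*q,0).round(3))
for p in ([.654,-.25,.116],[.577,-.253,.116],[.576,.218,.124]):
  print(proj(a,p),proj(b,p))
E
```

```text
384.48042999799065 384.48042999799065 352.55172619197157 352.55172619197157 [ 0.4119724  -0.42985857  0.8819786 ] [ 0.49502414 -0.05807346 -0.24986549] [ 0.48993511 -1.08505505 -2.07437451] dict_keys(['fx', 'fy', 'cx', 'cy', 'xyz', 'rotation', 'o'])
tape [0.329 0.044 0.   ] [0.333 0.027 0.   ]
bluebox corner [ 0.372 -0.271  0.   ] [ 0.359 -0.37   0.   ]
pliers tip [0.26  0.339 0.   ] [0.269 0.328 0.   ]
rack hole L [0.467 0.327 0.   ] [0.576 0.31  0.   ]
[353.52577095 258.46836601] [284.95562788 133.13614732]
[318.13933382 269.29720251] [304.28462857 141.02435551]
[258.89677003  92.6506475 ] [162.9438373  198.34300255]
```

```bash
python3 - <<'E'
from h import *
a=cam('side');b=cam('scene')
P=lambda im,x,y,z:onz(im,x,y,z)[:2].round(4)
s=lambda x,y:(220+(x-400)/5,235+y/5)
print('wide plate ends z88',P(a,*s(637,15),.088),P(a,*s(695,295),.088))
print('wide pull',P(a,*s(655,68),.116),P(a,*s(683,175),.116))
print('narrow',P(a,*s(478,115),.116),P(a,*s(500,232),.116))
for x,y in((520,385),(580,372)): print('scene wide pull top',P(b,285+(x-400)/5,140+(y-300)/5,.116))
print('seated pull scene',[P(b,120+x*.3,190+(y-300)*.3,.124) for x,y in((100,337),(160,325))])
st=ctrl.get_state();M=R.from_rotvec(st['tool_rot']).as_matrix();print(M.round(3).tolist())
E
```

```text
wide plate ends z88 [ 0.4986 -0.1534] [ 0.4901 -0.2746]
wide pull [ 0.4967 -0.1873] [ 0.4957 -0.2333]
narrow [ 0.4214 -0.1882] [ 0.4192 -0.2369]
scene wide pull top [ 0.5012 -0.1874]
scene wide pull top [ 0.4895 -0.224 ]
seated pull scene [array([0.5852, 0.2448]), array([0.5715, 0.2078])]
[[0.897, 0.442, -0.0], [0.442, -0.897, 0.0], [-0.0, -0.0, -1.0]]
```

Call:
jog_arm:
  moves: [0.15,-0.11,0,0,0,-0.15,1,0.32,-0.23,0,0,0,-0.3,1,0.5,-0.36,0,0,0,-0.45,1,0.68,-0.5,0,0,0,-0.6,1,0.85,-0.63,0,0,0,-0.75,1,1.0,-0.74,0,0,0,-0.9,1,1.0,-0.81,0,0,0,-1.0,1,1.0,-0.81,0,0,0,-1.0,1]

```text
time: 1.45
position: [0.4493, -0.2306, 0.223]
tool_rot: [2.289, 2.15, -0.001]
ft_force: [0.2, 0.3, 0.2]
grip_width: 0.999
grip_force: 0.0
```

```bash
python3 - <<'E'
from h import *
s=ctrl.get_state();print(s['time'],s['position'],R.from_rotvec(s['tool_rot']).as_matrix().round(3).tolist(),s['joint_positions'])
im=cam('wrist');np.savez('w1.npz',**{k:np.array(v) for k,v in im.items()})
print(proj(im,[.496,-.21,.116]))
p=cv2.resize(np.array(im['pixels']),(768,576),interpolation=cv2.INTER_CUBIC);cv2.imwrite('pics/w1.png',p[...,::-1])
E
```

```text
1.45 [ 0.4493311  -0.23062911  0.22295566] [[0.063, 0.998, 0.0], [0.998, -0.063, -0.001], [-0.001, 0.0, -1.0]] [ 0.83102528  0.02970374 -0.41559477  1.790378    0.01309792  1.32344918
  0.34984887]
[301.33549573 170.13025214]
```

View pics/w1.png

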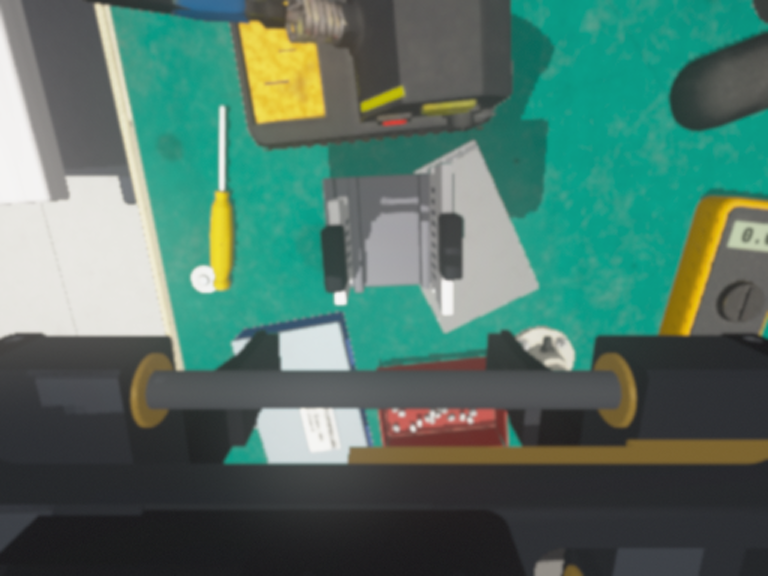

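The wrist view (1.5x) shows the stand with the narrow pull at (334,258) and the wide pull at (451,246). The plate under the wide pull runs nearly vertically in the picture. I'll fit the pull's edges next.

```bash
cat > pull.py <<'E'
from h import *
def pull(im,box,z):
    x0,y0,x1,y1=box; g=cv2.cvtColor(np.array(im['pixels']),cv2.COLOR_RGB2GRAY)[y0:y1,x0:x1]
    m=(g<60).astype(np.uint8); n,l,st,c=cv2.connectedComponentsWithStats(m)
    k=1+np.argmax(st[1:,4]); ys,xs=np.nonzero(l==k)
    print('bbox',st[k]+[x0,y0,0,0,0])
    rows=[y for y in range(ys.min()+3,ys.max()-3)]
    for nm,f,o in(('right',np.max,.5),('left',np.min,-.5)):
        pts=np.array([onz(im,x0+f(xs[ys==y])+o,y0+y,z)[:2] for y in rows])
        k1,k0=np.polyfit(pts[:,1],pts[:,0],1); print(nm,'mid',pts.mean(0).round(4),'yaw deg',np.degrees(np.arctan(k1)).round(2))
    xm=x0+np.median(xs)
    print('ends',onz(im,xm,y0+ys.min()-.5,z).round(4),onz(im,xm,y0+ys.max()+.5,z).round(4))
E
python3 - <<'E'
from pull import *
im=dict(np.load('w1.npz'))
pull(im,(285,130,320,195),.116)
pull(im,(205,140,235,200),.116)
# plate bottom end in 1.5x image (447,314)
print(onz(im,447/1.5,314/1.5,.088),onz(im,447/1.5,165/1.5,.088))
print('stand corners',[onz(im,x/1.5,y/1.5,.028)[:2].round(3) for x,y in((326,180),(440,172))])
E
```

```text
Traceback (most recent call last):
  File "pull.py", line 5, in pull
    k=1+np.argmax(st[1:,4]); ys,xs=np.nonzero(l==k)
        ~~~~~~~~~^^^^^^^^^^
ValueError: attempt to get argmax of an empty sequence
```

```bash
python3 - <<'E'
from pull import *
im=dict(np.load('w1.npz'))
g=cv2.cvtColor(im['pixels'],cv2.COLOR_RGB2GRAY);print(g.shape,g[164,285:320],g[135:195,300])
E
```

```text
(384, 512) [154 147 137 126 119 122 119  98  77  67  66  66  69  70  69  70  70  70
  70  69  68  73  95 138 173 186 187 187 187 186 187 187 188 187 187] [177 176 177 176 174 164 138  99  71  64  64  64  65  65  65  66  65  65
  66  66  66  66  66  66  67  66  66  66  67  70  76  80  82  80  76  70
  68  68  68  69  69  71  75  79  82  84  84  84  84  84  93 136 199 232
 240 241 241 241 241 241]
```

```bash
sed -i 's/g<60/g<100/' pull.py; python3 - <<'E'
from pull import *
im=dict(np.load('w1.npz'))
pull(im,(285,130,320,195),.116)
pull(im,(205,140,235,200),.116)
print(onz(im,447/1.5,314/1.5,.088),onz(im,447/1.5,165/1.5,.088))
print('stand corners',[onz(im,x/1.5,y/1.5,.028)[:2].round(3) for x,y in((326,180),(440,172))])
E
```

```text
bbox [292 142  16  44 649]
right mid [ 0.5022 -0.2034] yaw deg 0.71
left mid [ 0.4869 -0.2024] yaw deg -0.72
ends [ 0.4952 -0.182   0.116 ] [ 0.4944 -0.2255  0.116 ]
bbox [213 150  20  45 726]
right mid [ 0.4263 -0.2072] yaw deg 2.96
left mid [ 0.4095 -0.2061] yaw deg 0.53
ends [ 0.4196 -0.185   0.116 ] [ 0.4154 -0.23    0.116 ]
[ 0.49580913 -0.26018434  0.088     ] [ 0.49812316 -0.15233319  0.088     ]
stand corners [array([ 0.406, -0.157]), array([ 0.501, -0.156])]
```

Call:
jog_arm:
  moves: [0.05,0.075,0,0,0,-0.035,1,0.097,0.148,0.03,0,0,-0.035,1,0.097,0.148,0.1,0,0,-0.035,1,0.097,0.148,0.2,0,0,-0.035,1,0.097,0.148,0.3,0,0,-0.035,1,0.097,0.148,0.4,0,0,-0.035,1,0.097,0.148,0.465,0,0,-0.035,1,0.097,0.148,0.465,0,0,-0.035,1]
  newtons: 50

```text
time: 2.5
position: [0.4947, -0.2064, 0.0812]
tool_rot: [-2.252, -2.185, 0.001]
ft_force: [-0.3, -0.0, 0.7]
grip_width: 1.0
grip_force: 0.0
```

```bash
python3 - <<'E'
from h import *
s=ctrl.get_state();print(s['time'],s['position'],R.from_rotvec(s['tool_rot']).as_matrix().round(3).tolist(),s['ft_force'])
im=cam('wrist');b=cam('scene')
p=np.vstack([np.array(im['pixels'])[:250],]);q=cv2.resize(b['pixels'][120:220,260:400],(512,366))
cv2.imwrite('pics/w2.png',np.vstack([p[...,::-1],q[:340,:,::-1]]))
E
```

```text
2.5 [ 0.49466058 -0.20640521  0.08122638] [[0.03, 1.0, -0.003], [1.0, -0.03, 0.002], [0.002, -0.003, -1.0]] [-0.26592458 -0.04749571  0.73585235]
```

View pics/w2.png

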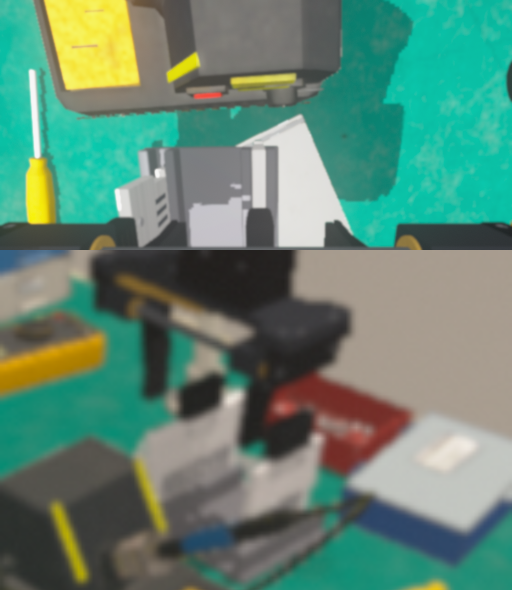

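The upper half of this view (wrist) shows the wide pull at about (260,225), between the fingers. The lower half (scene) shows the fingers straddling it and clear of the narrow panel. Now I'll close the gripper.

Call:
jog_arm:
  moves: [0,0,0,0,0,0,-1,0,0,0,0,0,0,-1,0,0,0,0,0,0,-1,0,0,0,0,0,0,-1,0,0,0,0,0,0,-1,0,0,0,0,0,0,-1,0,0,0,0,0,0,-1,0,0,0,0,0,0,-1]
  newtons: 50

```text
time: 3.6
position: [0.4952, -0.2064, 0.083]
tool_rot: [2.253, 2.189, -0.0]
ft_force: [1.1, -0.4, 0.3]
grip_width: 0.176
grip_force: 0.0
```

Call:
jog_arm:
  moves: [0,0,0,0,0,0,-1,0,0,0,0,0,0,-1,0,0,0,0,0,0,-1,0,0,0,0,0,0,-1,0,0,-0.03,0,0,0,-1,0,0,-0.06,0,0,0,-1,0,0,-0.12,0,0,0,-1,0,0,-0.2,0,0,0,-1]

```text
time: 4.6
position: [0.495, -0.2063, 0.1443]
tool_rot: [-2.253, -2.189, 0.0]
ft_force: [-0.4, -0.7, -0.8]
grip_width: 0.159
grip_force: 49.8
```

Call:
jog_arm:
  moves: [0,0,-0.15,0,0,0,-1,0,0,-0.3,0,0,0,-1,0.1,-0.03,-0.43,0,0,0,-1,0.28,-0.08,-0.43,0,0,0.03,-1,0.48,-0.12,-0.43,0,0,0.07,-1,0.68,-0.16,-0.43,0,0,0.07,-1,0.86,-0.16,-0.43,0,0,0.07,-1,1.0,-0.16,-0.43,0,0,0.07,-1]

```text
time: 5.6
position: [0.4554, 0.0977, 0.2736]
tool_rot: [2.328, 2.106, 0.001]
ft_force: [0.6, 0.1, -1.5]
grip_width: 0.155
grip_force: 49.8
```

Call:
jog_arm:
  moves: [0.04,0,0,0,0,0,-1,0.06,0,0,0,0,0,-1,0.06,0,0,0,0,0,-1,0.06,0,0,0,0,0,-1,0.06,0,0,0,0,0,-1,0.06,0,0,0,0,0,-1,0.06,0,0,0,0,0,-1,0.06,0,0,0,0,0,-1]

```text
time: 6.6
position: [0.4578, 0.1127, 0.272]
tool_rot: [2.332, 2.105, -0.0]
ft_force: [0.5, 0.4, -1.5]
grip_width: 0.156
grip_force: 49.8
```

```bash
python3 - <<'E'
from h import *
s=ctrl.get_state();print(s['time'],s['position'],R.from_rotvec(s['tool_rot']).as_matrix().round(3).tolist(),s['ft_force'],s['grip_width'])
im=cam('wrist');np.savez('w3.npz',**{k:np.array(v) for k,v in im.items()})
print(proj(im,[.487,.229,.016]))
p=cv2.resize(np.array(im['pixels']),(768,576),interpolation=cv2.INTER_CUBIC);cv2.imwrite('pics/w3.png',p[...,::-1])
E
```

```text
6.6 [0.45778012 0.11274345 0.27200835] [[0.102, 0.995, -0.0], [0.995, -0.102, -0.0], [-0.0, 0.0, -1.0]] [ 0.5282952   0.35467459 -1.53397661] 0.15591273636903125
[267.63122632  85.14452165]
```

View pics/w3.png

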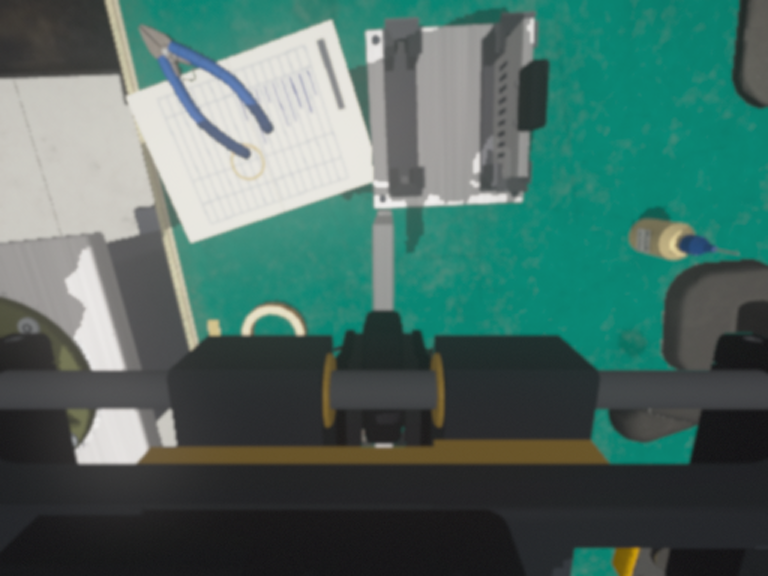

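The rack is in full view at 1.5x: plate corners are about (366,30), (376,208) and (523,202), and the empty rail runs from (403,20) to (405,195). The held panel's edge runs from (383,212) to (381,310). I'll enlarge the rack.

```bash
python3 - <<'E'
from h import *
im=dict(np.load('w3.npz'))
p=im['pixels'][5:145,240:370]
cv2.imwrite('pics/w3c.png',cv2.resize(p,(557,600),interpolation=cv2.INTER_CUBIC)[...,::-1])
E
```

```text
(no output)
```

View pics/w3c.png

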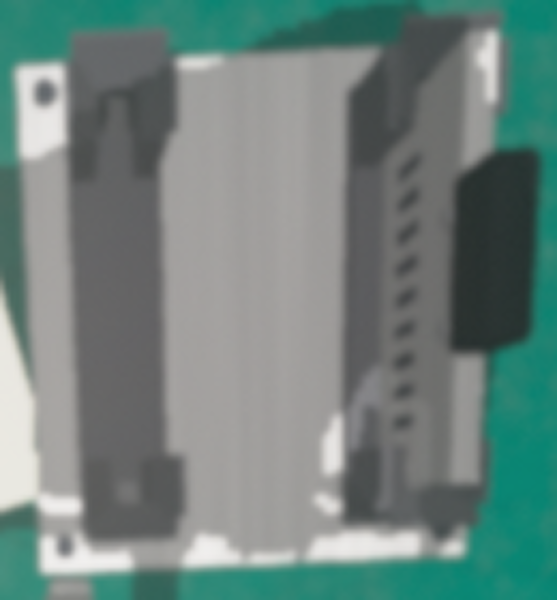

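```bash
python3 - <<'E'
from h import *
im=dict(np.load('w3.npz'))
s=600/140
P=lambda x,y,z:onz(im,x/s+240-.5+.5/s,y/s+5-.5+.5/s,z)[:2]
TL,BL,BR=P(15,65,.008),P(43,573,.008),P(466,556,.008)
print('corners',TL,BL,BR,'sizes',np.linalg.norm(TL-BL),np.linalg.norm(BR-BL))
yaw=lambda d:np.degrees(np.arctan2(d[0],d[1])).round(2)
print('yaw',yaw(TL-BL),'from width',np.degrees(np.arctan2(-(BR-BL)[1],(BR-BL)[0])))
c=(TL+BR)/2
for t in(5.,6.,7.):
  r=np.radians(t);print(t,'slot from plate',c-.045*np.array([np.cos(r),-np.sin(r)]))
l=[P(72,180,.016),P(83,480,.016)];r=[P(163,180,.016),P(167,455,.016)]
print('rail edges',l,r,yaw(l[0]-l[1]),yaw(r[0]-r[1]))
print('tower tops far L/R',P(72,33,.071),P(172,40,.071),'near inner',P(83,458,.071),P(183,458,.071),'near outer',P(88,538,.071),P(180,538,.071))
# held panel: pull blob and front edge
S=ctrl.get_state();M=R.from_rotvec(S['tool_rot']).as_matrix();print('grasp',S['position'])
print('panel front top (z=tcp+5mm) ',onz(im,383/1.5,211/1.5,S['position'][2]+.005),onz(im,374/1.5,212/1.5,S['position'][2]+.005),onz(im,393/1.5,212/1.5,S['position'][2]+.005))
print('seated pull top px', P(497,153,.124),P(537,153,.124),P(497,350,.124),P(530,345,.124))
E
```

```text
corners [0.46164281 0.31651434] [0.45346335 0.1574105 ] [0.60252294 0.14805205] sizes 0.15931394972095794 0.14935307579992949
yaw 2.94 from width 3.5925043291501817
5.0 slot from plate [0.48725411 0.2362052 ]
6.0 slot from plate [0.48732939 0.23698698]
7.0 slot from plate [0.4874183  0.23776732]
rail edges [array([0.47616048, 0.27983292]), array([0.47056561, 0.18746941])] [array([0.50513206, 0.27685824]), array([0.49967317, 0.19268119])] 3.47 3.71
tower tops far L/R [0.47830482 0.30308362] [0.50503577 0.29866502] near inner [0.47043684 0.19332154] [0.49972542 0.19031767] near outer [0.46966697 0.17031507] [0.4970786  0.16750467]
grasp [0.45776764 0.11279423 0.27200822]
panel front top (z=tcp+5mm)  [0.46372071 0.17304294 0.27700822] [0.46032637 0.17301981 0.27700822] [0.46741274 0.17229343 0.27700822]
seated pull top px [0.57369013 0.25079976] [0.58308583 0.24983495] [0.57338154 0.20701341] [0.58145    0.20734195]
```

```bash
python3 - <<'E'
from h import *
im=dict(np.load('w3.npz'))
T=np.array([.4578,.1127,.2720]);ax=np.array([.102,.995,0])
for off in(0,.003,.006):
  print(off,[proj(im,T+ax*(.055+off)+[0,0,z]).round(1).tolist() for z in(.005,-.025,-.075)])
g=cv2.cvtColor(im['pixels'],cv2.COLOR_RGB2GRAY)
for c in(253,255,257):print(c,g[130:165,c])
print(g[170,240:270]);print(g[143,240:270])
E
```

```text
0 [[255.8, 150.7], [255.7, 145.8], [255.6, 140.2]]
0.003 [[255.8, 145.4], [255.7, 141.2], [255.6, 136.6]]
0.006 [[255.8, 140.0], [255.7, 136.7], [255.6, 133.0]]
253 [165 167 166 174 201 226 235 230 202 157 142 151 156 147 134 128 127 128
 132 141 152 158 160 161 160 160 159 159 159 159 159 159 158 159 158]
255 [137 124 120 128 162 213 233 231 204 157 143 152 155 145 133 129 127 127
 131 141 152 158 160 160 159 160 159 159 158 158 158 158 159 158 157]
257 [187 187 188 199 218 232 237 231 201 156 142 150 152 143 133 128 128 128
 132 141 152 158 159 159 159 159 159 159 158 157 158 158 157 157 158]
[108 109 109 107 108 108 111 118 131 145 154 156 157 157 157 157 157 157
 157 157 153 142 126 112 103 101 101 102 104 105]
[114 115 114 113 113 113 114 113 114 115 121 130 141 147 148 145 144 143
 143 142 136 127 117 112 111 110 110 110 110 108]
```

Call:
jog_arm:
  moves: [0.1,0.014,0,0,0,-0.02,-1,0.22,0.03,0,0,0,-0.041,-1,0.34,0.047,0,0,0,-0.041,-1,0.414,0.057,0,0,0,-0.041,-1,0.414,0.057,0.1,0,0,-0.041,-1,0.414,0.057,0.22,0,0,-0.041,-1,0.414,0.057,0.34,0,0,-0.041,-1,0.414,0.057,0.35,0,0,-0.041,-1]
  newtons: 60

```text
time: 7.65
position: [0.4858, 0.2335, 0.1646]
tool_rot: [-2.285, -2.153, 0.008]
ft_force: [-0.5, -0.9, -0.1]
grip_width: 0.156
grip_force: 59.8
```

```bash
python3 - <<'E'
from h import *
s=ctrl.get_state();print(s['time'],s['position'],R.from_rotvec(s['tool_rot']).as_matrix().round(4).tolist(),s['ft_force'],s['grip_width'])
im=cam('wrist');b=cam('scene')
p=im['pixels'][100:250,170:340];q=cv2.resize(b['pixels'][180:285,110:240],(495,400))
cv2.imwrite('pics/w4.png',np.hstack([q,cv2.resize(p,(300,265)).copy() if 0 else cv2.copyMakeBorder(cv2.resize(p,(300,265)),0,135,0,0,0)])[...,::-1])
E
```

```text
7.65 [0.48578683 0.23349544 0.16462165] [[0.0593, 0.9982, -0.0051], [0.9982, -0.0593, -0.0016], [-0.0019, -0.005, -1.0]] [-0.5119183  -0.85450025 -0.0558956 ] 0.1561614853934314
```

View pics/w4.png

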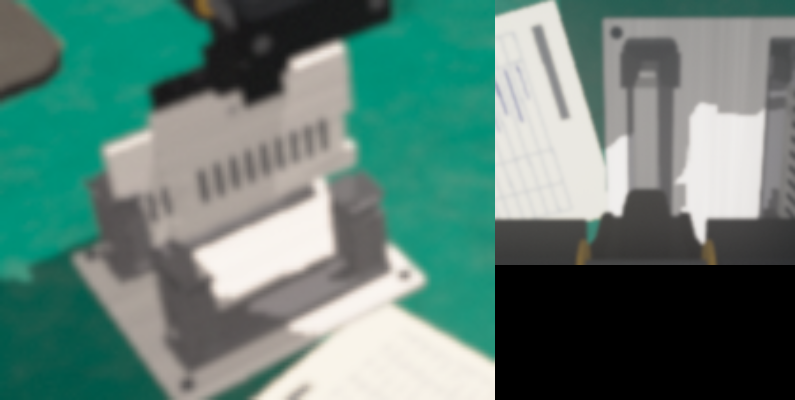

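The scene crop shows the panel level and lined up above the empty slot. The wrist crop shows the far tower at about (650,60), in line with the panel. I'll lower it gently into the lips.

Call:
jog_arm:
  moves: [0,0,0,0,0,0,-1,0,0,0.01,0,0,0,-1,0,0,0.03,0,0,0,-1,0,0,0.06,0,0,0,-1,0,0,0.09,0,0,0,-1,0,0,0.12,0,0,0,-1,0,0,0.13,0,0,0,-1,0,0,0.13,0,0,0,-1]

```text
time: 8.75
position: [0.4874, 0.2346, 0.1277]
tool_rot: [-2.286, -2.154, 0.001]
ft_force: [0.3, -0.1, -1.3]
grip_width: 0.157
grip_force: 59.8
```

```bash
python3 - <<'E'
from h import *
s=ctrl.get_state();print(s['time'],s['position'],R.from_rotvec(s['tool_rot']).as_matrix().round(4).tolist(),s['ft_force'],s['torque'])
E
```

```text
8.75 [0.48736409 0.23456036 0.12774969] [[0.0594, 0.9982, -0.0005], [0.9982, -0.0594, -0.0001], [-0.0001, -0.0005, -1.0]] [ 0.31458327 -0.10882634 -1.31763856] [-0.02682422 -0.12125825  0.00880863]
```

Call:
jog_arm:
  moves: [0,0,0.02,0,0,0,-1,0,0,0.04,0,0,0,-1,0,0,0.06,0,0,0,-1,0,0,0.08,0,0,0,-1,0,0,0.1,0,0,0,-1,0,0,0.115,0,0,0,-1,0,0,0.122,0,0,0,-1,0,0,0.122,0,0,0,-1]

```text
time: 9.75
position: [0.4868, 0.2342, 0.091]
tool_rot: [-2.286, -2.154, 0.003]
ft_force: [-1.1, -1.1, -0.6]
grip_width: 0.158
grip_force: 59.8
```

Call:
jog_arm:
  moves: [0,0,0,0,0,0,-1,0,0,0.003,0,0,0,-1,0,0,0.006,0,0,0,-1,0,0,0.006,0,0,0,-1,0,0,0.009,0,0,0,-1,0,0,0.009,0,0,0,-1,0,0,0.009,0,0,0,-1,0,0,0.009,0,0,0,-1]

```text
time: 10.75
position: [0.4879, 0.2343, 0.0909]
tool_rot: [2.286, 2.153, -0.001]
ft_force: [-5.8, -5.2, 15.3]
grip_width: 0.157
grip_force: 60.1
```

Call:
jog_arm:
  moves: [0,0,0.004,0,0,0,-1,0,0,0.004,0,0,0,-1,0,0,0.004,0,0,0,-1,0,0,0.004,0,0,0,-1,0,0,0.002,0,0,0,-1,0,0,-0.003,0,0,0,-1,0,0,-0.003,0,0,0,-1,0,0,-0.003,0,0,0,-1]

```text
time: 11.75
position: [0.4879, 0.2343, 0.0909]
tool_rot: [2.286, 2.153, -0.0]
ft_force: [-3.6, -2.7, 9.1]
grip_width: 0.154
grip_force: 60.0
```

```bash
python3 - <<'E'
from h import *
s=ctrl.get_state();print(s['time'],s['position'],s['ft_force'])
a=cam('side');b=cam('scene')
cv2.imwrite('pics/w5.png',np.hstack([cv2.resize(b['pixels'][180:285,110:240],(495,400),interpolation=cv2.INTER_CUBIC),cv2.resize(a['pixels'][75:175,205:280],(300,400))])[...,::-1])
E
```

```text
11.75 [0.48794519 0.23432232 0.09085079] [-3.59002675 -2.67238761  9.06946661]
```

View pics/w5.png

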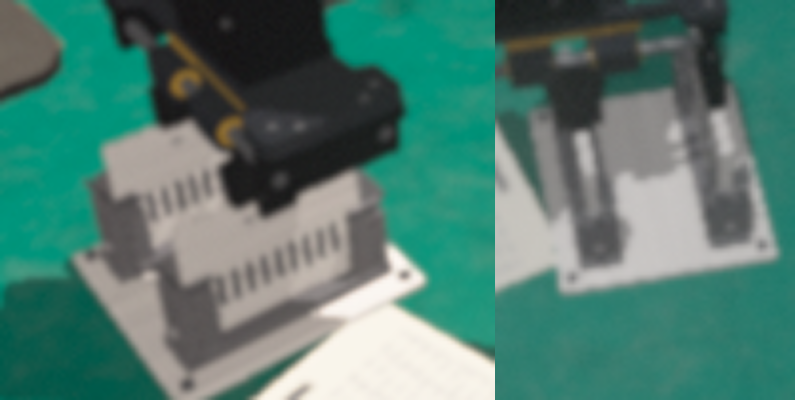

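The new panel sits in its slot at the same height as the reference panel, with its top edge at about (170,235) to (370,175) in the scene crop. I'll release it and back straight up.

Call:
jog_arm:
  moves: [0,0,0,0,0,0,0.1,0,0,0,0,0,0,0.1,0,0,0,0,0,0,0.1,0,0,0,0,0,0,0.1,0,0,0,0,0,0,0.1,0,0,0,0,0,0,0.1,0,0,0,0,0,0,0.1,0,0,0,0,0,0,0.1]

```text
time: 12.85
position: [0.4875, 0.2346, 0.0896]
tool_rot: [2.287, 2.154, -0.0]
ft_force: [0.2, 1.2, 0.2]
grip_width: 0.551
grip_force: 0.0
```

Call:
jog_arm:
  moves: [0,0,-0.02,0,0,0,0.1,0,0,-0.06,0,0,0,0.1,0,0,-0.12,0,0,0,0.1,0,0,-0.2,0,0,0,0.1,0,0,-0.3,0,0,0,0.1,0,0,-0.38,0,0,0,0.1,0,0,-0.4,0,0,0,0.1,0,0,-0.4,0,0,0,0.1]

```text
time: 13.85
position: [0.4876, 0.2346, 0.21]
tool_rot: [2.286, 2.154, 0.001]
ft_force: [0.2, -0.4, -0.6]
grip_width: 0.55
grip_force: 0.0
```

```bash
python3 - <<'E'
from h import *
s=ctrl.get_state();print(s['time'],s['position'],s['ft_force'],s['grip_width'])
a=cam('side');b=cam('scene')
cv2.imwrite('pics/w6.png',np.hstack([cv2.resize(b['pixels'][130:285,110:360],(500,310),interpolation=cv2.INTER_CUBIC),cv2.resize(a['pixels'][75:305,205:300],(128,310))])[...,::-1])
E
```

```text
13.85 [0.48760085 0.23456392 0.20997785] [ 0.19401554 -0.41407491 -0.64383583] 0.549953036948935
```

View pics/w6.png

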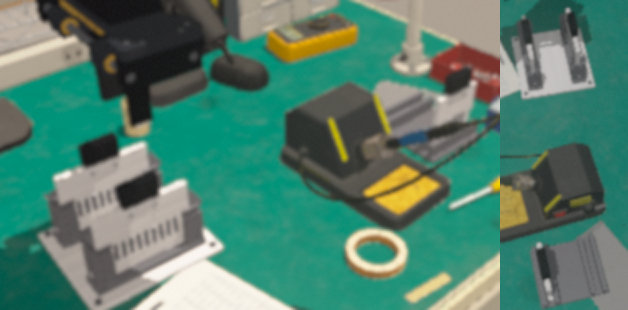

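Both panels in the rack sit at matching heights, with pulls at about (98,150) and (137,188). The narrow panel still stands at (455,100), and the gripper is clear.

```bash
python3 -c "
from bench import ctrl
print(ctrl.close_job())"
```

```text
the job is handed in; nothing more can be done
None
```

The wide panel is in the empty slot, seated on the slot floor and released; the narrow panel was left standing in the stand, and the job was handed in at about 14 s.

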